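# Turn the washed spotting tile over against the upstand

## Robot

A 6-joint arm with a two-finger parallel gripper is mounted at the origin on the work surface. World frame = base frame: x ahead of the robot, y to its left, z up, the work surface at z = 0. Lengths are in m, angles in degrees, forces in N, time in s.
With the tool pointing down it reaches from about 0.4 to 0.825 m from the base axis. Payload 7 kg.
Tool frame: the origin (TCP) lies on the centre line of the jaws, within the pads' length; the fingertips stand 11 mm ahead of it and the grasp point (between the pads) lies 8 mm behind it; z points along the fingers, y is the line along which they close (so a half turn about z gives the same grasp; the last joint's range is limited). The gripper opens to 88 mm and grips with 3 to 60 N. Pads are 19 mm wide; open, the fingers measure 130 mm over their backs; the gripper's body (78 mm by 193 mm) begins 47 mm behind the grasp point.
Start: joints at [86.293, 20.546, 0.682, 0, -70.136, -16.507], TCP at [0.233, 0.633, 0.238] pointing down, gripper open.
Joint ranges: [-176.03, 176.03], [-82.01, 121.73], [-58.28, 71.71], [-173.87, 95.51], [-174.79, -0.11], [-173.66, 173.66]. Speed limits (degrees/s): [136.94, 136.94, 172.46, 180, 180, 180].

## Interface

Orientations are given as [roll, pitch, yaw] about the fixed x, y, z axes, in that order (R = Rz(yaw) Ry(pitch) Rx(roll)).
In Python, from plant import r, capture, camera_model, job gives the robot as it stands.
- The arm moves only by the tool drive_tool, never from a script. Its argument "increments" is a list that holds one entry, the list of rows, each a list of 5 numbers: the gripper's target within -1 to 1 (fully open at 1, half-way at 0, shut at -1), then the shift along the tool's x, y, z scaled (see below), then the turn about the tool's z scaled (see below). In form: [[[gripper, tx, ty, tz, roll], ...]]. A call has 1 to 5 rows; each row is the pose to reach, as a shift and turn from the pose commanded when the call began, along the tool's axes at that moment, turning the shorter way round; what a row does not reach only later rows make up. The controller multiplies each number of a shift by 120 mm and each number of a turn by 360 degrees. A row lasts 1/8 s, in which the tool goes at most 62.5 mm and 10.7 degrees, less where a joint would pass 70% of its speed; a pose out of reach is approached as far as the arm can. A call with a number of a shift or a turn outside -1 to 1 is refused whole. A call with a gripper value outside its range is refused whole. The fingers move at their own pace and stop on an object; "squeeze" is the grip in N (left out, the last holds). Time passes only in rows, so rows that repeat a pose let the fingers close. It gives the time, the measured TCP pose, the force, the opening and the grip force at its end, in the units of the state.
- r.get_state(): the state, without advancing time (a new reading comes with each control period).
- capture(name): name is "side" or "top"; returns the picture (384x512x3 uint8, red, green, blue); there is no depth.
- camera_model(name): a dict with "camera_matrix" (3x3 intrinsics, pixels), "k1" (the pictures are not rectified: a ray, as slopes to the right and down, at radius r is drawn at 1 + k1 r^2 times it, then the intrinsics apply), "rvec" (rotation vector, rad) and "tvec" (3), from world to camera coordinates, as OpenCV has them. Camera axes: x right, y down, z forward; pixel columns grow to the right and rows downward; lengths in m; the calibration is good to about 2 mm. A picture is of the moment at which its call begins. camera_model takes no time and is no camera call.
- job.close_job(): hands the job in; it is judged then, once.
The state is a dict: "time_s": time; "joints": joint angles; "qd": joint speeds; "joint_torque": joint torques, N m; "tcp_pos": TCP position; "eef_rot": TCP orientation; "contact_force": force on the tool from outside, world axes, zero at the start; "moment": the same for the moment, N m; "gripper_width": finger opening in m; "gripper_force": force on a finger pad.
Only numpy, scipy, OpenCV 4.12 (cv2) and the standard library are available. Lean on these libraries where they do the work, as an engineer would, in place of code of your own. Each camera call takes 0.05 s, during which the arm holds its last target. There are 200 camera calls.

## Task

The washed spotting tile lies wells up on the draining board and has to drain wells down. Without lifting it, push it with the fingertips along the board, long edge first, against the sloped foot of the upstand until it rides up and leans there on its other long edge; then reach down behind the upstand and push the tile back through the finger gap so that it topples over and lies flat on the board, wells down, in front of the upstand. Leave everything else where it is.

Things in the scene. Friction and masses are not known exactly. Their poses are not given: they have to be found in the camera images.
- foot (a point): Point on the draining board's top surface (8 mm above the table), in the middle of the line where the upstand's slope begins. x is level and points at the upstand (the way to push the tile), y runs along the upstand, z up. From here the flat board in front reaches 260 mm to -x and 130 mm to either side.
- tile_center (a point): Centre of the spotting tile, a white ceramic slab 60 (x) x 120 (y) x 6 mm (z), about 100 g. Ten round wells in two rows on its +z face, the other face plain; z is up at the start. It starts on the board before the upstand, its x towards the upstand within 0.4 rad. Glaze on smooth plastic, friction about 0.45.
- tile_edge_a (a point): Middle of the tile's long side at -x (30 mm from its centre, half-way up its thickness): the rear edge, which the robot pushes
- tile_edge_b (a point): Middle of the tile's long side at +x: the leading edge, which climbs the upstand
- petri: closed glass petri dish, 46 mm across, 14 mm high, on the board beside the lane; origin at the centre of its underside; must not be disturbed
- dropper: amber dropper bottle, 28 mm across, 65 mm high, on the table beyond the board; origin at the centre of its underside; must not be disturbed
- beaker: glass beaker, 68 mm across, 85 mm high, on the table beyond the board; origin at the centre of its underside; must not be disturbed
- slidebox: wooden slide box, 85 x 80 x 31 mm, on the table beyond the board; origin at the centre of its underside; must not be disturbed
- forceps: steel forceps lying flat, 120 mm long, on the table on the robot's side of the board; origin at the centre of its underside; must not be disturbed
- jar: glass specimen jar with a white cap, 52 mm across, 60 mm high, on the table beyond the board; origin at the centre of its underside; must not be disturbed
- marker: marker pen lying flat, 125 mm long, 14 mm thick, on the table past the end of the board away from the upstand; origin at the centre of its underside; must not be disturbed
- board: Fixed grey plastic draining board, 360 (x) x 260 (y) x 8 mm, with the upstand; origin at the centre of its underside, axes as the foot point. The upstand's face steepens: 47 degrees to 15 mm high (14 mm past the foot line), 62 to 27 mm (20 mm past), 78 to its top at 46 mm (24 mm past). A tile edge climbs it when the tile is pushed low on its rear edge.
- tile: The spotting tile; origin at the centre of its plain underside, axes as its centre point. Pushed in until its rear lower edge is near the foot line, it leans on the upstand's top at about 62 degrees to the board, top edge about 55 mm above the board, and stays so when let go.
- gap (a point): Middle of the finger gap, 15 mm to +x of the foot point, level with the upstand's top (46 mm above the board); same axes. The gap, 60 mm wide, splits the upstand in two equal fixed pieces, each 85 mm long. It is open above, in front and behind, down to the board. The upstand's back is 43 mm to +x of the foot line; behind it are 57 mm of bare board.
Things that resemble listed ones, but are neither listed nor needed, are in the scene too. There is more than one size of the tile; the job needs the middle-sized.

How it is judged (in metres and radians):
On the way:
1. the tile stands tipped up, leaning on the upstand, its rear edge down on the board (angle between tile_center's own z axis and vertical between 0.87 and 1.5 rad and x of tile_edge_b in the frame of foot above 0 m and contact force between tile and board above 0.2 N), for 0.2 s.
At the end, for the whole second after the job is handed in: the tile lies flat (within 0.1 rad) and still on the draining board, wells down, its centre before the foot line of the upstand by at most 200 mm and within 70 mm of its middle line (angle between tile_center's own z axis and vertical above 3.04 rad and z of tile_center in the frame of foot below 0.008 m and x of tile_center in the frame of foot between -0.2 and 0 m and y of tile_center in the frame of foot between -0.07 and 0.07 m and linear speed of tile below 0.02 m/s and contact force between tile and board above 0.2 N); the robot touches nothing.
It fails at once if the tile was lifted (both long edges more than 25 mm above the board) (z of each of tile_edge_a, tile_edge_b in the frame of foot above 0.025 m).
It fails at once if a bystander was moved by more than 15 mm (distance of any of petri, dropper, beaker, slidebox, forceps, jar, marker from where it was at the start of the episode above 0.015 m).
It also fails if it takes over 51 s, if anything falls off the work surface, if the arm or the gripper's body presses on something with over 40 N, if the wrist force passes 120 N, or if a joint passes its speed limit or range.

## Working session

There is one attempt and no reset: what is moved stays moved. The work goes in short steps, Python scripts to look and compute and a tool call to move; the robot and the scene stay as the last step left them, time stands still between calls to the robot, and variables do not carry over. Pictures are saved under pics/ and viewed, at most 10 in all, crops included, and the job is handed in when it is done.

Besides the shell and the picture viewer there is one more tool, called after "Request:" as name(argument=value, ...) on one line, values as JSON. drive_tool: Moves the arm, as the interface text tells. Its arguments: {"type":"object","properties":{"increments":{"type":"array"},"squeeze":{"type":"number"}},"required":["increments"]}

```bash
mkdir -p pics && cat > h.py <<'E'
import numpy as np, cv2
from plant import r, capture, camera_model, job
def ray(n,uv):
    m=camera_model(n);K=np.array(m["camera_matrix"]);R=cv2.Rodrigues(np.array(m["rvec"],float))[0];t=np.array(m["tvec"],float).ravel()
    uv=np.atleast_2d(np.array(uv,float))
    p=cv2.undistortPoints(uv.reshape(-1,1,2),K,np.array([m["k1"],0,0,0.])).reshape(-1,2)
    d=np.c_[p,np.ones(len(p))]@R
    return -R.T@t,d
def plane(n,uv,z):
    c,d=ray(n,uv); return c+d*((z-c[2])/d[:,2])[:,None]
def proj(n,P):
    m=camera_model(n)
    return cv2.projectPoints(np.atleast_2d(np.array(P,float)).reshape(-1,1,3),np.array(m["rvec"],float),np.array(m["tvec"],float),np.array(m["camera_matrix"]),np.array([m["k1"],0,0,0.]))[0].reshape(-1,2)
def save(n,f): 
    im=capture(n); cv2.imwrite(f,im[:,:,::-1]); return im
E
python3 - <<'E'
from h import *
a=capture("top");b=capture("side")
np.save("t.npy",a);np.save("s.npy",b)
cv2.imwrite("pics/a.png",cv2.resize(a,(800,600))[:,:,::-1]);cv2.imwrite("pics/b.png",cv2.resize(b,(800,600))[:,:,::-1])
for n in("top","side"):print(n,ray(n,[256,192]),camera_model(n)["camera_matrix"])
s=r.get_state();print(s["tcp_pos"],s["eef_rot"],s["time_s"],s["gripper_width"])
E
```

```text
top (array([0.52772376, 0.08704603, 0.84227635]), array([[ 0.1075665 , -0.06693673, -0.99232718]])) [[352.76317737   0.         246.43060554]
 [  0.         352.76317737 193.88001899]
 [  0.           0.           1.        ]]
side (array([ 0.22501576, -0.76016996,  0.76740666]), array([[ 0.3084439 ,  0.7282585 , -0.61237231]])) [[491.00875496   0.         266.78361715]
 [  0.         491.00875496 190.06465419]
 [  0.           0.           1.        ]]
[0.23309533 0.63302958 0.23672635] [ 1.79916362e+02 -6.70464155e-03 -2.02184439e+01] 0.1 0.08787530310892532
```

View pics/a.png

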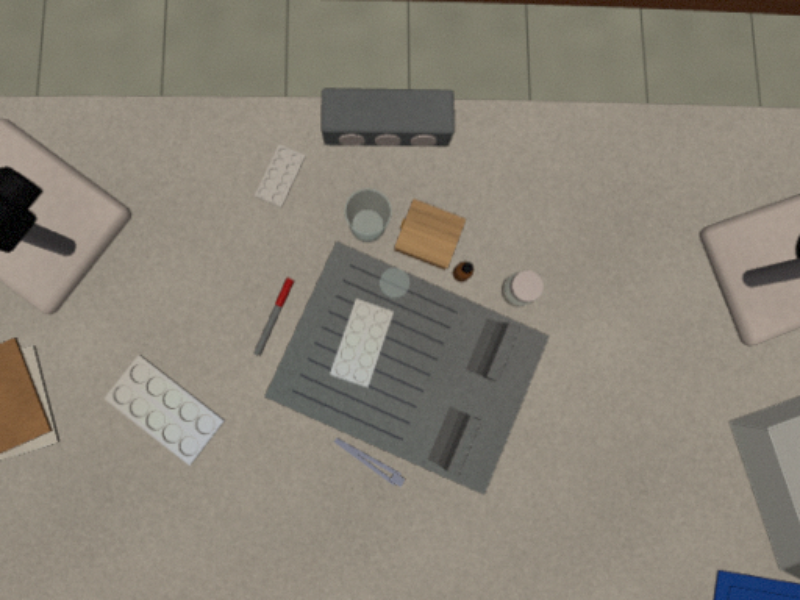

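View pics/b.png

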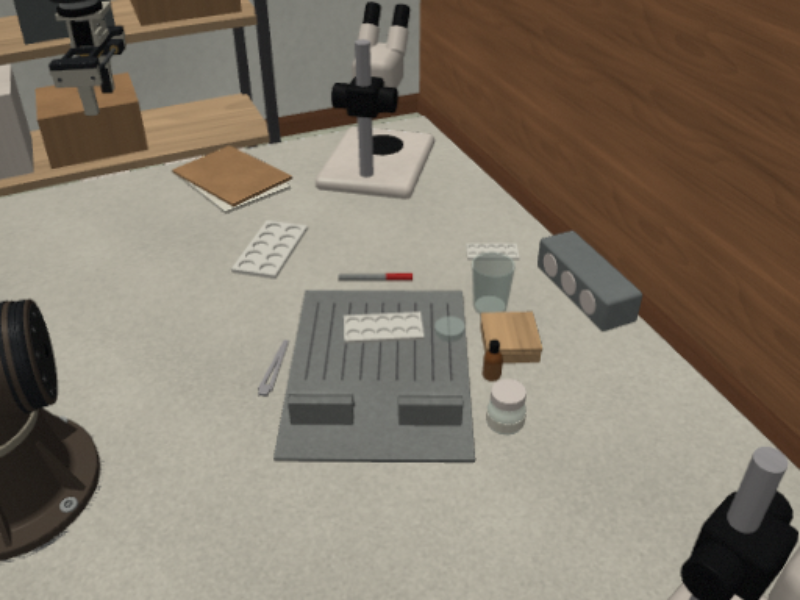

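The top view (800 px) shows three tiles: a small one at (280,176), one on the board at (362,343), and a large one at (165,410). The board one fits, since it is middle-sized and lies before the upstand. I'll measure it and confirm it in a crop.

```bash
python3 - <<'E'
from h import *
a=np.load("t.npy");hsv=cv2.cvtColor(a,cv2.COLOR_RGB2HSV)
# board corners: approx then plane z=.008
cs=np.array([(337,242),(548,337),(484,493),(265,398)],float)*.64
g=cv2.cvtColor(a,cv2.COLOR_RGB2GRAY)
cs=cv2.cornerSubPix(g,cs.astype(np.float32).reshape(-1,1,2),(4,4),(-1,-1),(3,30,.01)).reshape(-1,2)
B=plane("top",cs,.008);print("board",B.round(4),[np.linalg.norm(B[i]-B[i-1]).round(4) for i in range(4)])
x=(B[1]-B[0]+B[2]-B[3]);yaw=np.arctan2(x[1],x[0]);c=B.mean(0)
ex=np.array([np.cos(yaw),np.sin(yaw),0]);ey=np.array([-ex[1],ex[0],0])
foot=c+ex*.08;foot[2]=.008
print("yaw",np.degrees(yaw),"foot",foot)
m=((g>135)&(hsv[...,1]<50)).astype(np.uint8)
poly=np.zeros_like(m);cv2.fillConvexPoly(poly,cs.astype(int),1)
m&=poly;m=cv2.morphologyEx(m,cv2.MORPH_OPEN,np.ones((3,3)))
for k in cv2.findContours(m,0,2)[0]:
    if cv2.contourArea(k)<150: continue
    W=plane("top",k.reshape(-1,2),.014)[:,:2]
    rc=cv2.minAreaRect((W*1000).astype(np.float32));print("blob",cv2.contourArea(k),rc)
    t=np.array([*rc[0],0])/1000-foot;print(" in foot",t@ex,t@ey)
for p in [(395,283),(490,349),(455,438),(370,461),(463,271)]:
    P=plane("top",np.array(p)*.64,.02)[0];print(p,P.round(3),((P-foot)@ex).round(3),((P-foot)@ey).round(3))
np.save("f.npy",np.r_[foot,yaw])
cv2.imwrite("pics/c.png",cv2.resize(a[145:325,160:360],(800,600)[:1]+(720-120,),interpolation=2)[:,:,::-1])
from scipy.spatial.transform import Rotation as R
s=r.get_state();print(R.from_euler('xyz',s["eef_rot"],degrees=True).as_matrix().round(3))
E
```

```text
board [[ 0.7113  0.1294  0.008 ]
 [ 0.5638 -0.1973  0.008 ]
 [ 0.3277 -0.0928  0.008 ]
 [ 0.4736  0.2354  0.008 ]] [np.float64(0.2602), np.float64(0.3585), np.float64(0.2583), np.float64(0.3591)]
yaw -114.13618265282284 foot [ 0.48640598 -0.05434318  0.008     ]
blob 1256.5 ((554.0457763671875, 90.18325805664062), (60.45766067504883, 120.4728012084961), 71.2447509765625)
 in foot -0.15954975645917918 0.0026286103614385015
(395, 283) [0.643 0.039 0.02 ] -0.149 0.104
(490, 349) [ 0.543 -0.103  0.02 ] 0.022 0.071
(455, 438) [ 0.412 -0.048  0.02 ] 0.025 -0.07
(370, 461) [0.38  0.077 0.02 ] -0.077 -0.151
(463, 271) [ 0.661 -0.065  0.02 ] -0.062 0.164
[[ 0.938 -0.346 -0.   ]
 [-0.346 -0.938 -0.001]
 [ 0.     0.001 -1.   ]]
```

View pics/c.png

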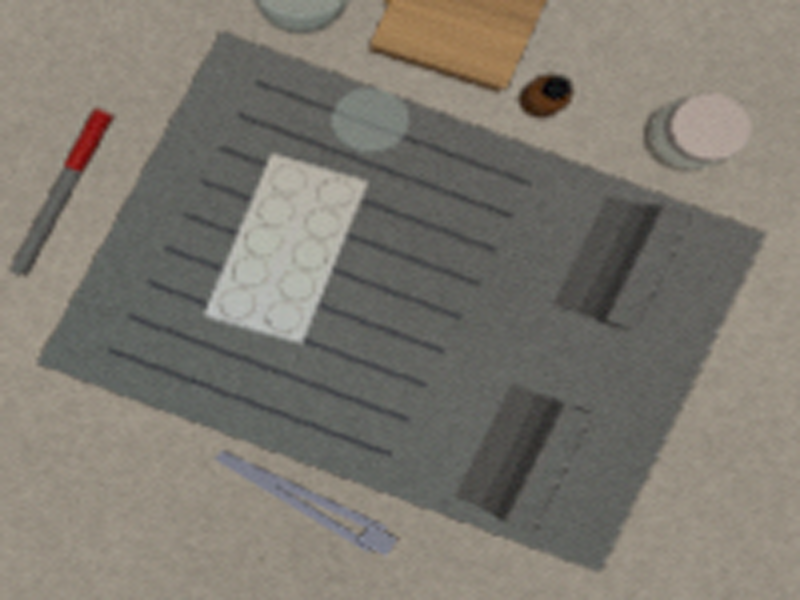

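Crop: the tile on the board, centred near (287,248), has ten wells in two rows and measures 60 x 120, so it is the middle-sized one. It is yawed about 5° from the board axis. The slats and upstand pieces fit the foot frame, and the petri dish sits clear of the lane at (370,118). I'll go to a spot high above the rear of the tile.

Request:
drive_tool(increments=[[[0.55,0.5,0.34,0,0],[0.55,1,0.68,0,0],[0.55,1,0.68,0,0]]])

```text
time_s: 0.48
tcp_pos: [0.319, 0.5127, 0.2376]
eef_rot: [180.0, 0.0, -20.3]
contact_force: [-0.6, -0.1, 0.5]
gripper_width: 0.0688
gripper_force: 0.0
```

Request:
drive_tool(increments=[[[0.55,0.5,0.34,0,0],[0.55,1,0.68,0,0],[0.55,1,0.68,0,0]]])

```text
time_s: 0.85
tcp_pos: [0.4032, 0.3951, 0.2376]
eef_rot: [180.0, 0.0, -20.3]
contact_force: [0.3, 0.0, 0.2]
gripper_width: 0.0676
gripper_force: 0.0
```

Request:
drive_tool(increments=[[[0.55,0.5,0.34,0,0],[0.55,1,0.68,0,0],[0.55,1,0.68,0,0]]])

```text
time_s: 1.23
tcp_pos: [0.4877, 0.2774, 0.2374]
eef_rot: [180.0, 0.0, -20.3]
contact_force: [0.2, 0.3, 0.3]
gripper_width: 0.0678
gripper_force: 0.0
```

Request:
drive_tool(increments=[[[0.55,0.5,0.34,0,0.03],[0.55,1,0.68,0,0.06],[0.55,1,0.68,0,0.09],[0.55,1,0.68,0,0.11],[0.55,1,0.68,0,0.13]]])

```text
time_s: 1.85
tcp_pos: [0.5711, 0.1617, 0.237]
eef_rot: [180.0, 0.0, -67.3]
contact_force: [0.5, -0.6, 0.5]
gripper_width: 0.0679
gripper_force: 0.0
```

Request:
drive_tool(increments=[[[0.55,0,0,0,0.03],[0.55,0,0,0,0.06],[0.55,0,0,0,0.09],[0.55,0,0,0,0.12],[0.55,0,0,0,0.131]]])

```text
time_s: 2.48
tcp_pos: [0.5709, 0.1623, 0.2372]
eef_rot: [180.0, -0.0, -114.4]
contact_force: [0.6, 0.1, -0.2]
gripper_width: 0.0679
gripper_force: 0.0
```

```bash
cat >> h.py <<'E'
from scipy.spatial.transform import Rotation as Ro
F=np.load("f.npy") if __import__("os").path.exists("f.npy") else None
def st(*tgts):
    s=r.get_state();M=Ro.from_euler('xyz',s["eef_rot"],degrees=True).as_matrix();y=F[3]
    E=np.array([[np.cos(y),-np.sin(y),0],[np.sin(y),np.cos(y),0],[0,0,1]])
    p=np.array(s["tcp_pos"]);tx=M[:,0]
    print("t",round(s["time_s"],2),"tcp foot",(E.T@(p-F[:3])*1000).round(1),"yawerr",round(np.degrees(np.arctan2(tx[1],tx[0])-y),2),"F",np.round(E.T@np.array(s["contact_force"]),1),"w",round(s["gripper_width"],4),"j",np.round(s["joints"],0))
    for t in tgts: print(t,"->",(M.T@(F[:3]+E@(np.array(t)/1000)-p)/.12).round(3))
E
python3 -c "
from h import *
st((-222,3,100),(-222,3,12))"
```

```text
t 2.48 tcp foot [-232.3  -11.5  229.2] yawerr -0.22 F [-0.4  0.5 -0.2] w 0.0679 j [ 35.  13. -10.  -0. -67. -59.]
(-222, 3, 100) -> [ 0.085 -0.122  1.077]
(-222, 3, 12) -> [ 0.085 -0.122  1.81 ]
```

Request:
drive_tool(increments=[[[0.55,0.04,-0.06,0.3,0],[0.55,0.085,-0.12,0.7,0],[0.55,0.085,-0.12,1,0],[0.55,0.085,-0.12,1,0]]])

```text
time_s: 2.98
tcp_pos: [0.5782, 0.1459, 0.1146]
eef_rot: [179.8, -0.3, -114.2]
contact_force: [-0.3, -0.9, 1.1]
gripper_width: 0.0677
gripper_force: 0.0
```

Request:
drive_tool(increments=[[[0.55,0,0,0.3,0],[0.55,0,0,0.6,0],[0.55,0,0,0.7,0],[0.55,0,0,0.7,0]]])

```text
time_s: 3.48
tcp_pos: [0.5804, 0.1466, 0.0343]
eef_rot: [-180.0, 0.0, -114.1]
contact_force: [0.5, 0.2, 0.1]
gripper_width: 0.0678
gripper_force: 0.0
```

```bash
python3 -c "
from h import *
st((-222,3,12.2))
a=save('top','pics/x.png');b=save('side','pics/y.png')
cv2.imwrite('pics/d.png',np.hstack([cv2.resize(a[130:310,150:350],(400,360)),cv2.resize(b[150:310,160:340],(400,360))])[:,:,::-1])"
```

```text
t 3.48 tcp foot [-221.8    3.6   26.3] yawerr 0.01 F [-0.4  0.4  0.1] w 0.0678 j [ 33.  25. -23.   0. -42. -57.]
(-222, 3, 12.2) -> [-0.001  0.005  0.117]
```

View pics/d.png

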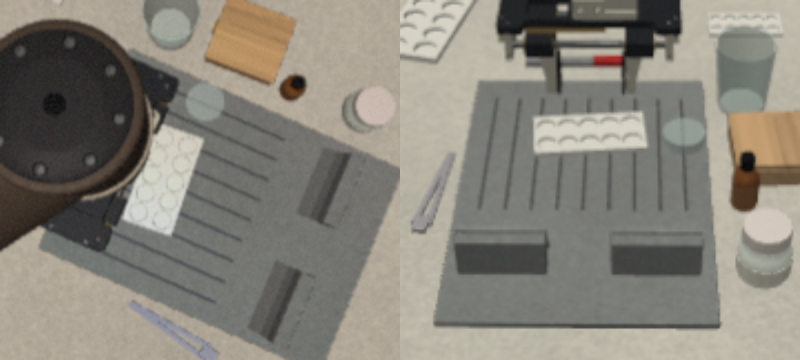

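Gripper stands behind the tile (left panel (95,170); right panel fingers at (550,75) and (630,75)), symmetric about it. Next I lower it to about 1 mm above the board.

Request:
drive_tool(increments=[[[0.55,0,0,0.06,0],[0.55,0,0,0.1,0],[0.55,0,0,0.117,0],[0.55,0,0,0.117,0]]])

```text
time_s: 4.08
tcp_pos: [0.5799, 0.146, 0.0195]
eef_rot: [180.0, -0.0, -114.2]
contact_force: [-0.6, -0.4, 1.4]
gripper_width: 0.0676
gripper_force: 0.0
```

Request:
drive_tool(increments=[[[0.55,0.08,0,0,0],[0.55,0.16,0,0,0],[0.55,0.24,0,0,0],[0.55,0.32,0,0,0],[0.55,0.4,0,0,0]]])

```text
time_s: 4.7
tcp_pos: [0.5599, 0.1016, 0.0196]
eef_rot: [-180.0, 0.0, -114.2]
contact_force: [0.3, 0.5, 0.1]
gripper_width: 0.068
gripper_force: 0.3
```

```bash
python3 -c "
from h import *
st((-80,0,12.2),(-15,0,12.2))"
```

```text
t 4.7 tcp foot [-172.4    3.3   11.6] yawerr -0.05 F [-0.6  0.1  0.1] w 0.068 j [ 30.  24. -27.  -0. -39. -54.]
(-80, 0, 12.2) -> [ 0.77   0.027 -0.005]
(-15, 0, 12.2) -> [ 1.311  0.027 -0.005]
```

Request:
drive_tool(increments=[[[0.55,0.08,0,0,0],[0.55,0.16,0,0,0],[0.55,0.24,0,0,0],[0.55,0.32,0,0,0],[0.55,0.4,0,0,0]]])

```text
time_s: 5.32
tcp_pos: [0.5403, 0.0579, 0.0195]
eef_rot: [-180.0, 0.0, -114.2]
contact_force: [0.3, 1.0, -1.1]
gripper_width: 0.068
gripper_force: 0.3
```

Request:
drive_tool(increments=[[[0.55,0.08,0,0,0],[0.55,0.16,0,0,0],[0.55,0.24,0,0,0],[0.55,0.3,0,0,0],[0.55,0.33,0,0,0]]])

```text
time_s: 5.95
tcp_pos: [0.5241, 0.0219, 0.0196]
eef_rot: [180.0, -0.0, -114.2]
contact_force: [-0.2, 0.6, 0.6]
gripper_width: 0.0681
gripper_force: 0.3
```

```bash
python3 -c "
from h import *
st((-40,0,11.8),(-15,0,11.8))
a=save('top','pics/x.png');b=save('side','pics/y.png')
cv2.imwrite('pics/e.png',np.hstack([cv2.resize(a[130:310,150:350],(400,360)),cv2.resize(b[150:310,160:340],(400,360))])[:,:,::-1])"
```

```text
t 5.95 tcp foot [-85.    3.3  11.6] yawerr -0.05 F [-0.4 -0.4  0.6] w 0.0681 j [ 24.  21. -33.   0. -36. -48.]
(-40, 0, 11.8) -> [ 0.375  0.027 -0.002]
(-15, 0, 11.8) -> [ 0.583  0.027 -0.002]
```

View pics/e.png

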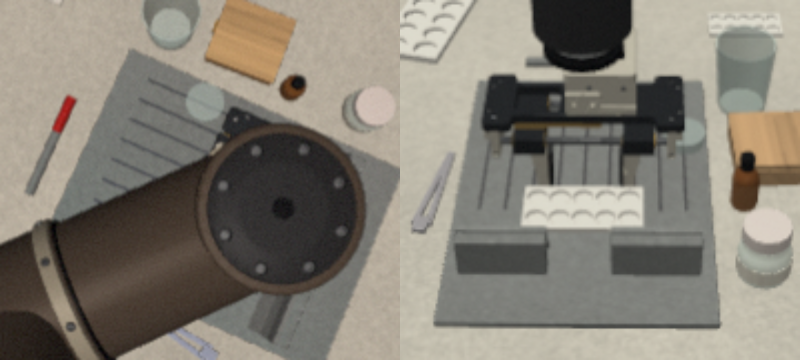

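The side view shows the tile square to the upstand at right panel (583,206), just before its foot and centred on the gap. I'll push on slowly.

Request:
drive_tool(increments=[[[0.55,0.06,0,0,0],[0.55,0.12,0,0,0],[0.55,0.18,0,0,0],[0.55,0.24,0,0,0],[0.55,0.3,0,0,0]]])

```text
time_s: 6.68
tcp_pos: [0.5098, -0.0107, 0.0196]
eef_rot: [-180.0, 0.0, -114.2]
contact_force: [1.6, 1.6, 0.2]
gripper_width: 0.0681
gripper_force: 0.9
```

Request:
drive_tool(increments=[[[0.55,0.05,0,0,0],[0.55,0.1,0,0,0],[0.55,0.15,0,0,0],[0.55,0.2,0,0,0],[0.55,0.2,0,0,0]]])

```text
time_s: 7.3
tcp_pos: [0.4991, -0.0331, 0.0194]
eef_rot: [180.0, -0.0, -114.2]
contact_force: [-0.2, -0.1, 0.7]
gripper_width: 0.0678
gripper_force: 0.0
```

```bash
python3 -c "
from h import *
st((-15,0,11.8))
b=save('side','pics/y.png')
cv2.imwrite('pics/g.png',cv2.resize(b[170:310,170:340],(680,560),interpolation=2)[:,:,::-1])"
```

```text
t 7.3 tcp foot [-24.5   2.9  11.4] yawerr -0.07 F [ 0.1 -0.1  0.7] w 0.0678 j [ 19.  19. -36.   0. -35. -43.]
(-15, 0, 11.8) -> [ 0.08   0.024 -0.003]
```

View pics/g.png

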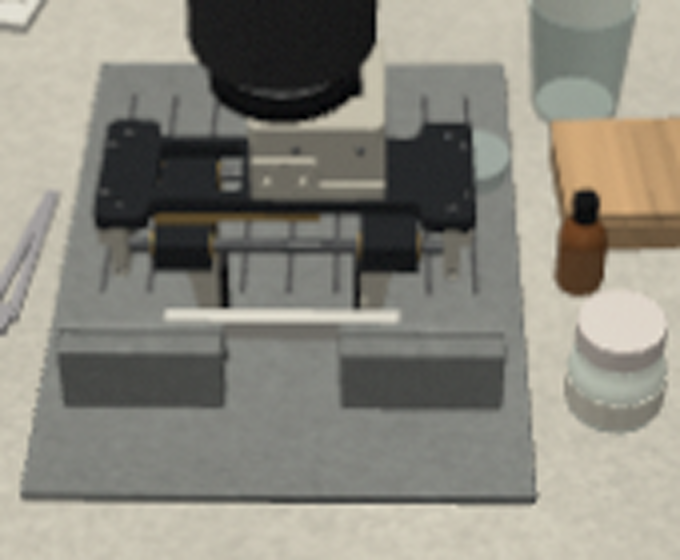

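The tile has tipped up; its edge shows as a thin white strip at (283,316) just in front of the upstand top. I'll push the last bit.

Request:
drive_tool(increments=[[[0.55,0.03,0,0,0],[0.55,0.05,0,0,0],[0.55,0.075,0,0,0],[0.55,0.075,0,0,0]]])

```text
time_s: 7.85
tcp_pos: [0.496, -0.0408, 0.0195]
eef_rot: [180.0, -0.0, -114.2]
contact_force: [0.4, 0.1, -0.1]
gripper_width: 0.0681
gripper_force: 0.0
```

```bash
python3 - <<'E'
from h import *
st((-15,0,11.8))
b=capture('side');g=cv2.cvtColor(b,cv2.COLOR_RGB2GRAY);hs=cv2.cvtColor(b,cv2.COLOR_RGB2HSV)
y=F[3];E=np.array([[np.cos(y),-np.sin(y),0],[np.sin(y),np.cos(y),0],[0,0,1]])
m=((g>150)&(hs[...,1]<50)).astype(np.uint8)
roi=np.zeros_like(m);roi[225:275,195:290]=1;m&=roi
for k in cv2.findContours(m,0,2)[0]:
    if cv2.contourArea(k)<20: continue
    rc=cv2.minAreaRect(k);print(cv2.boundingRect(k),rc)
    for z in (50,55): 
        x0,y0,w,h=cv2.boundingRect(k)
        print(z,((plane('side',[(x0,y0+h/2),(x0+w,y0+h/2)],.008+z/1000)-F[:3])@E*1000).round(1).tolist())
E
```

```text
t 7.85 tcp foot [-16.3   3.2  11.5] yawerr -0.04 F [-0.2  0.3 -0.1] w 0.0681 j [ 18.  19. -36.   0. -35. -42.]
(-15, 0, 11.8) -> [ 0.01   0.026 -0.002]
(210, 246, 60, 4) ((239.5, 247.5), (3.0, 59.0), 90.0)
50 [[24.3, -60.4, 50.0], [23.0, 63.1, 50.0]]
55 [[29.4, -59.6, 55.0], [28.2, 63.0, 55.0]]
```

The tile's top edge measures x≈26, z≈53 mm, level along y, which matches the 62° lean. I'll back off, rise, close the gripper and go behind the upstand.

Request:
drive_tool(increments=[[[0.55,-0.1,0,0,0],[0.55,-0.25,0,0,0],[0.55,-0.35,0,-0.1,0],[0.55,-0.35,0,-0.5,0],[0.55,-0.35,0,-0.9,0]]])

```text
time_s: 8.52
tcp_pos: [0.5134, -0.0014, 0.1293]
eef_rot: [180.0, -0.0, -114.1]
contact_force: [0.9, 0.1, -0.6]
gripper_width: 0.068
gripper_force: 0.0
```

Request:
drive_tool(increments=[[[-1,0,0,-0.1,0],[-1,0.3,0.01,-0.1,0],[-1,0.6,0.01,-0.1,0],[-1,1,0.01,-0.1,0],[-1,1,0.01,-0.1,0]]])

```text
time_s: 9.15
tcp_pos: [0.4615, -0.1127, 0.1396]
eef_rot: [179.9, -0.0, -114.3]
contact_force: [-0.8, 0.4, 0.3]
gripper_width: 0.0234
gripper_force: 0.0
```

```bash
python3 - <<'E'
from h import *
st((75,1,110),(75,1,40),(4,1,42))
b=save('side','pics/y2.png')
cv2.imwrite('pics/i.png',cv2.resize(b[130:310,150:370],(733,600),interpolation=2)[:,:,::-1])
E
```

```text
t 9.15 tcp foot [ 63.4   1.1 131.6] yawerr -0.18 F [-0.1 -0.9  0.3] w 0.0234 j [ 10.   7. -32.  -0. -51. -34.]
(75, 1, 110) -> [0.096 0.001 0.18 ]
(75, 1, 40) -> [0.096 0.    0.763]
(4, 1, 42) -> [-0.495  0.002  0.746]
```

View pics/i.png

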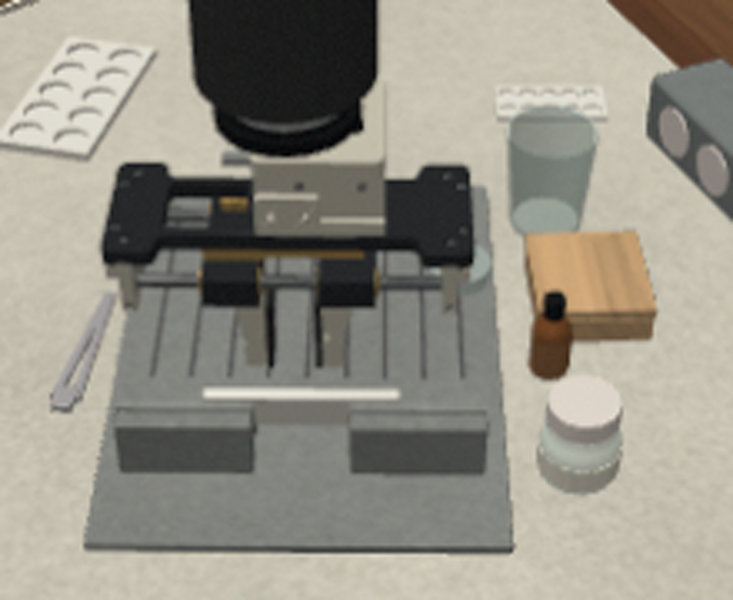

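The tile leans by itself (strip at (300,393)) and the gripper hovers behind the upstand, closing. Now descend behind it.

Request:
drive_tool(increments=[[[-1,0.05,0,0,0],[-1,0.1,0,0,0],[-1,0.1,0,0.25,0],[-1,0.1,0,0.5,0],[-1,0.1,0,0.75,0]]])

```text
time_s: 9.82
tcp_pos: [0.4584, -0.1219, 0.0487]
eef_rot: [-180.0, 0.0, -114.1]
contact_force: [-0.3, -0.4, 0.1]
gripper_width: 0.0002
gripper_force: 0.0
```

Request:
drive_tool(increments=[[[-1,-0.05,0,0,0],[-1,-0.1,0,0,0],[-1,-0.17,0,0,0],[-1,-0.24,0,0,0]]])

```text
time_s: 10.32
tcp_pos: [0.4709, -0.0952, 0.0505]
eef_rot: [-179.9, 0.1, -114.2]
contact_force: [-0.7, -0.6, 0.1]
gripper_width: 0.0005
gripper_force: 0.0
```

```bash
python3 -c "
from h import *
st((4,1,42),(-5,1,42))"
```

```text
t 10.32 tcp foot [43.6  2.5 42.5] yawerr -0.02 F [ 0.8 -0.4  0.1] w 0.0005 j [ 12.  15. -37.   0. -38. -36.]
(4, 1, 42) -> [-0.33   0.013  0.004]
(-5, 1, 42) -> [-0.405  0.013  0.004]
```

Request:
drive_tool(increments=[[[-1,-0.04,0.01,0,0],[-1,-0.08,0.01,0,0],[-1,-0.12,0.01,0,0],[-1,-0.16,0.01,0,0],[-1,-0.2,0.01,0,0]]])

```text
time_s: 10.95
tcp_pos: [0.4788, -0.0733, 0.0495]
eef_rot: [180.0, -0.0, -114.2]
contact_force: [0.2, 0.1, -0.1]
gripper_width: 0.0003
gripper_force: 0.0
```

Request:
drive_tool(increments=[[[-1,-0.04,0,0,0],[-1,-0.08,0,0,0],[-1,-0.12,0,0,0],[-1,-0.16,0,0,0],[-1,-0.16,0,0,0]]])

```text
time_s: 11.58
tcp_pos: [0.4867, -0.0558, 0.0495]
eef_rot: [-180.0, 0.0, -114.2]
contact_force: [-0.2, 1.2, 0.2]
gripper_width: 0.0005
gripper_force: 0.0
```

```bash
python3 - <<'E'
from h import *
st((-10,1,42))
b=save('side','pics/y3.png')
cv2.imwrite('pics/j.png',cv2.resize(b[130:310,150:370],(733,600),interpolation=2)[:,:,::-1])
E
```

```text
t 11.57 tcp foot [ 1.2  0.8 41.5] yawerr -0.02 F [-1.  -0.6  0.2] w 0.0005 j [ 17.  16. -36.   0. -39. -41.]
(-10, 1, 42) -> [-0.093 -0.001 -0.004]
```

View pics/j.png

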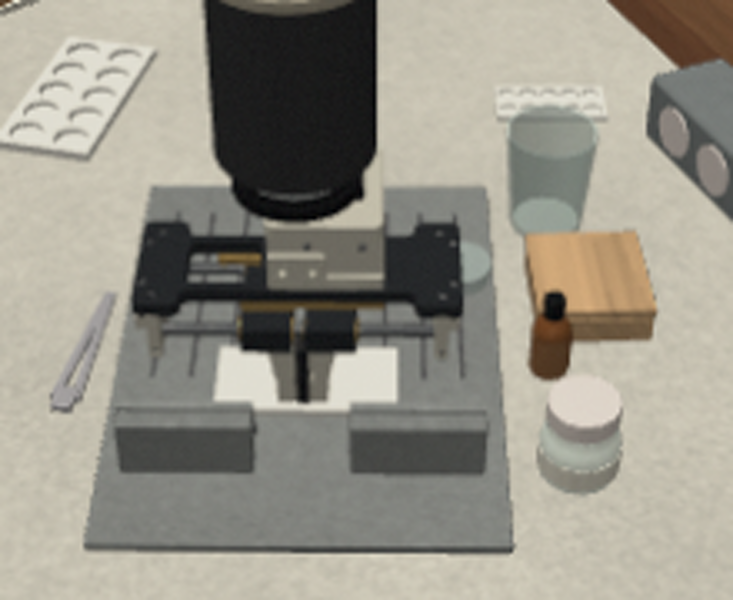

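The plain face is now up at (215–400, 348–408), so the tile has toppled and seems flat. I'll lift the arm straight up and aside to check it.

Request:
drive_tool(increments=[[[-1,0.05,0,0,0],[-1,0.1,0,-0.3,0],[-1,0.1,0,-0.7,0],[-1,0.1,0,-1,0],[-1,0.1,0,-1,0]]])

```text
time_s: 12.25
tcp_pos: [0.4831, -0.0672, 0.1725]
eef_rot: [-179.7, 0.2, -114.2]
contact_force: [0.2, -0.5, -0.9]
gripper_width: 0.0001
gripper_force: 0.0
```

Request:
drive_tool(increments=[[[-1,0.3,-0.3,-0.5,0],[-1,0.5,-0.6,-0.8,0],[-1,0.5,-1,-0.8,0],[-1,0.5,-1,-0.8,0]]])

```text
time_s: 12.75
tcp_pos: [0.5682, -0.1728, 0.2638]
eef_rot: [179.9, -0.0, -114.3]
contact_force: [-1.4, 0.4, -1.2]
gripper_width: 0.0005
gripper_force: 0.0
```

```bash
python3 - <<'E'
from h import *
st()
a=save('top','pics/x4.png');b=save('side','pics/y4.png')
y=F[3];E=np.array([[np.cos(y),-np.sin(y),0],[np.sin(y),np.cos(y),0],[0,0,1]])
for n,i in(("top",a),("side",b)):
    g=cv2.cvtColor(i,cv2.COLOR_RGB2GRAY);hs=cv2.cvtColor(i,cv2.COLOR_RGB2HSV)
    m=((g>135)&(hs[...,1]<50)).astype(np.uint8)
    q=proj(n,F[:3]+np.array([[-255,-125,0],[-2,-125,0],[-2,125,0],[-255,125,0]])/1000@E.T)
    p=np.zeros_like(m);cv2.fillConvexPoly(p,q.astype(int),1);m&=p
    k=max(cv2.findContours(m,0,2)[0],key=cv2.contourArea)
    W=((plane(n,k.reshape(-1,2),.014)-F[:3])@E*1000)[:,:2]
    print(n,cv2.minAreaRect(W.astype(np.float32)))
cv2.imwrite('pics/k.png',np.hstack([cv2.resize(a[130:310,150:350],(400,360)),cv2.resize(b[150:310,160:340],(400,360))])[:,:,::-1])
E
```

```text
t 12.75 tcp foot [ 74.7 123.1 255.8] yawerr -0.18 F [ 0.2 -1.4 -1.2] w 0.0005 j [  2.  12.  -8.  -0. -70. -26.]
top ((-130.41915893554688, 0.4775848388671875), (248.98760986328125, 252.33038330078125), 89.9989013671875)
side ((-38.04866027832031, 0.8066139221191406), (63.86101531982422, 122.85343933105469), 0.5739015340805054)
```

View pics/k.png

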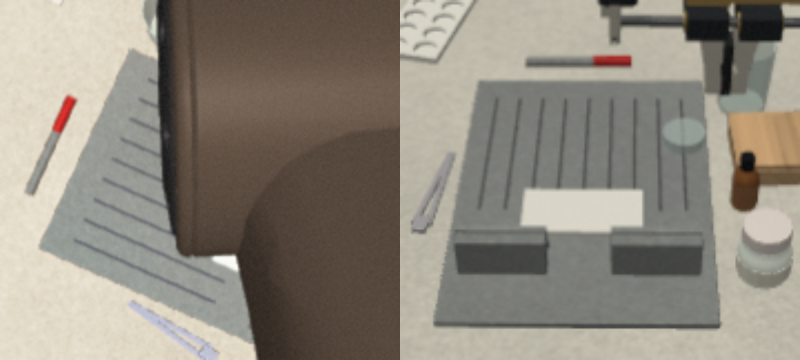

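The side view shows the tile flat with its plain face up at right panel (582,210). Its centre is about (-38, 1) mm from the foot point, and the petri dish and the other bystanders look unmoved. Handing in.

```bash
python3 -c "
from h import *
print(job.close_job())"
```

```text
the job is handed in; nothing more can be done
None
```

I handed in the job at about 13 s: the tile was pushed up to lean on the upstand, then toppled back through the gap. In the last side view it lies flat, wells down, about 38 mm before the foot line; no bystander looks moved, but no verdict was returned.

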